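Shut the battery box and secure its cover with a snap hook

TASK

Shut away the spare battery: set the loose cover plate on the grey steel box, over its two locating pins and its upright bow, so that it lies flush on the rim. Then clip the big snap hook onto the bow above the cover, so that the bow's bar runs through the hook and the sprung gate has snapped shut again, and leave it there.

Things in the scene. Friction and masses are not known exactly. Their poses are not given: they have to be found in the camera images.
- battery_box: Open grey steel box, 190 (x) x 200 (y) x 72 mm, heavy and immovable, a black battery in it; flat rim 72 mm over the bench. Origin: centre of its underside, z up. Near the -y side two 8 mm locating pins, tapered, stand 19 mm over the rim at x = -70 and +70, y = -86 mm. At the +y side stands the bow, an upright U of 8 mm steel rod in the plane y = +65 mm, legs at x = -32 and +32 mm.
- bow_near (a point): Centre line of the bow's leg at box x = -32 mm, 22 mm above the rim (18 mm above the top of the seated cover).
- bow_far (a point): Centre line of the bow's leg at box x = +32 mm, 22 mm above the rim.
- bow_crown (a point): Middle of the bow's top bar (8 mm thick), on its centre line, 48 mm above the rim. With the cover on, the opening under it is 56 mm wide (box x) and 40 mm high, its upper corners rounded.
- pin_near (a point): Tip of the locating pin at box x = -70 mm, 19 mm above the rim.
- pin_far (a point): Tip of the locating pin at box x = +70 mm, 19 mm above the rim.
- cover: Loose bare-metal cover plate, 190 (x) x 200 (y) x 4 mm, about 0.42 kg, lying flat, handle up. Origin: centre of its underside. Seated, its origin lies 72 mm above the box's origin and its axes are parallel to the box's. Two 12 mm holes at x = -70 and +70, y = -86 mm take the pins; a window of 86 (x) x 22 (y) mm at y = +65 mm takes the bow.
- cover_grip (a point): Middle of the cover's dark steel bar handle: flat-sided, along the cover's x, 110 mm long, 10 mm wide (y), 14 mm high, at y = -22 mm, this point 37 mm above the plate's underside; 26 mm free under the bar. The centre of mass lies some 10 mm to +y of the bar.
- snap_hook: Steel snap hook (carabiner), 160 (x) x 80 (y) x 12 mm (z), 0.22 kg, lying flat. Origin: centre of its lower face, z up. Bars 12 mm thick; inside of the loop 56 mm wide (y), 136 mm long (x). Straight spine along x at y = +34 mm. Facing it, at y = -34 mm, the sprung gate: a 10 mm bar hinged at x = -18, its free end at x = +45 mm meeting the nose (x = +46 to +80 mm).
- hook_grip (a point): Point on the spine's centre line at hook x = -25, y = +34 mm, 6 mm above the lower face. Gripped here (12 mm square bar along x) the gate stays free to swing; the loop's other side is 56 mm from the spine's inner face.
- hook_mouth (a point): Point on the closed gate's centre line at hook x = +36, y = -34 mm, 6 mm above the lower face: where an eye's bar should press (+-5 mm along x). An 8 mm bar slips past the gate's end when its centre is 35 to 48 mm inward (+y) of the gate's closed line; 58 mm brings it against the spine.
- gate (a joint): Angle of the hook's gate: 0 shut, grows as it is pressed inward (toward hook +y), 1.0 rad fully open; a spring shuts it again. It takes about 1 N at its end to start and 4 N to open fully.
Things that resemble listed ones, but are neither listed nor needed, are in the scene too. Several things have the shape of the snap_hook; the one meant has the colours described above.

How it is judged (in metres and radians):
On the way:
1. the cover lies flush on the box's rim, over both pins and the bow (x of cover in the frame of battery_box between -0.005 and 0.005 m and y of cover in the frame of battery_box between -0.005 and 0.005 m and z of cover in the frame of battery_box between 0.068 and 0.0755 m and angle between the z axis of cover and the z axis of battery_box, either way round below 0.035 rad), for 0.2 s.
At the end, for the whole second after the job is handed in: The cover lies on the box within 5 mm and 2 degrees of its seated pose, flush on the rim (within 3.5 mm); the snap hook hangs or lies on the bow with the bow's bar (one leg or the top) running through its loop, above the cover; its gate is shut (under 0.12 rad); cover and hook are at rest (all of step 1 and (((x of bow_near in the frame of snap_hook between -0.068 and 0.068 m and y of bow_near in the frame of snap_hook between -0.03 and 0.03 m) and not (x of bow_far in the frame of snap_hook between -0.068 and 0.068 m and y of bow_far in the frame of snap_hook between -0.03 and 0.03 m) and angle between snap_hook's own z axis and vertical below 0.8 rad and z of bow_near in the frame of snap_hook between -0.01 and 0.03 m) or ((x of bow_far in the frame of snap_hook between -0.068 and 0.068 m and y of bow_far in the frame of snap_hook between -0.03 and 0.03 m) and not (x of bow_near in the frame of snap_hook between -0.068 and 0.068 m and y of bow_near in the frame of snap_hook between -0.03 and 0.03 m) and angle between snap_hook's own z axis and vertical below 0.8 rad and z of bow_far in the frame of snap_hook between -0.01 and 0.03 m) or ((x of bow_crown in the frame of snap_hook between -0.068 and 0.068 m and y of bow_crown in the frame of snap_hook between -0.03 and 0.03 m) and z of bow_crown in the frame of snap_hook between -0.03 and 0.04 m and z of bow_near in the frame of snap_hook above 0.009 m and z of bow_far in the frame of snap_hook below 0.003 m) or ((x of bow_crown in the frame of snap_hook between -0.068 and 0.068 m and y of bow_crown in the frame of snap_hook between -0.03 and 0.03 m) and z of bow_crown in the frame of snap_hook between -0.03 and 0.04 m and z of bow_far in the frame of snap_hook above 0.009 m and z of bow_near in the frame of snap_hook below 0.003 m)) and value of joint gate below 0.12 rad and linear speed of each of cover, snap_hook below 0.03 m/s); the robot touches nothing.
It also fails if it takes over 58 s, if anything falls off the work surface, if the arm or the gripper's body presses on something with over 40 N, if the wrist force passes 120 N, or if a joint passes its speed limit or range.

ROBOT

A 7-joint arm with a two-finger parallel gripper is mounted at the origin on a cart in front of the work surface, level with it; the furniture and walls round the work are solid. World frame = base frame: x ahead of the robot, y to its left, z up, the work surface at z = 0. Lengths are in m, angles in degrees, forces in N, time in s.
With the tool pointing down it reaches from about 0.4 to 0.875 m from the base axis. Payload 6.5 kg.
Tool frame: the origin (TCP) lies between the finger pads; the fingertips stand r.finger_overhang ahead of it and the grasp point (between the pads) lies 11 mm behind it (r.finger_overhang is the distance from the TCP to the fingertips, in m); z points along the fingers, y is the line along which they close (so a half turn about z gives the same grasp; the last joint's range is limited). The gripper opens to 85 mm and grips with 20 to 120 N. Pads are 22 mm wide; open, the fingers measure 114 mm over their backs; the gripper's body (76 mm by 85 mm) begins 54 mm behind the grasp point. The pads swing forward as they close: fully open they stand 13 mm farther back than shut.
Start: joints at [-3.793, 30.733, -0.252, 88.115, 0.149, 61.152, -4.079], TCP at [0.65, 0, 0.239] pointing down, gripper open.
Joint ranges: [-154.64, 154.64], [-21.42, 123.67], [-72.66, 72.17], [13.99, 137.28], [-74.86, 254.86], [10.95, 109.41], [-158.01, 158.01]. Speed limits (degrees/s): [136.94, 136.94, 180, 180, 180, 180, 180].

INTERFACE

Orientations are given as [roll, pitch, yaw] about the fixed x, y, z axes, in that order (R = Rz(yaw) Ry(pitch) Rx(roll)).
In Python, from rig import r, camera, sign_off gives the robot as it stands. The module is installed in compiled form; this text tells all that it offers.
- The arm moves only by the tool move_arm, never from a script. Its argument "rows" is a list of rows, each an object of numbers: "dx", "dy", "dz": the shift along the tool's x, y, z as a fraction of full scale; "rx", "ry", "rz": the turn, a rotation vector about the tool's x, y, z as a fraction of full scale. A call has 1 to 20 rows; each row is the pose to reach, as a shift and turn from the pose commanded when the call began, along the tool's axes at that moment, turning the shorter way round; what a row does not reach only later rows make up. Full scale, the value 1, is 0.15 m for a shift and 180 degrees for a turn. A row lasts 1/8 s, in which the tool goes at most 62.5 mm and 10.7 degrees, less where a joint would pass 70% of its speed; a pose out of reach is approached as far as the arm can. A call with a number of a shift or a turn outside -1 to 1 is refused whole. A call with a gripper value outside its range is refused whole. "claw" is the opening, from 0 (shut) to 1 (fully open), set as the call begins (left out, the last holds). The fingers move at their own pace and stop on an object; "force" is the grip in N (left out, the last holds). Time passes only in rows, so rows that repeat a pose let the fingers close. It gives the time, the measured TCP pose, the force, the opening and the grip force at its end, in the units of the state.
- r.get_obs(): the state, without advancing time (a new reading comes with each control period).
- camera(name): name is "scene" or "side" or "wrist"; returns a dict with "frame" (420x560x3 uint8, red, green, blue), "fx", "fy", "cx", "cy" (pixels), "dist_coeffs" ([k1, k2, p1, p2, k3] as OpenCV has them; the pictures are not rectified), "R" (3x3) and "t" (3): a world point X has camera coordinates R X + t; the wrist camera has in their place "mount" (4x4, takes a point from camera to tool coordinates, whose origin is the TCP and whose axes are the flange's). Camera axes: x right, y down, z forward; pixel columns grow to the right and rows downward; lengths in m; the calibration is good to about 2 mm. A picture is of the moment at which its call begins: read the wrist's pose just before it. There is no depth.
- sign_off(): hands the job in; it is judged then, once.
The state is a dict: "time_s": time; "qpos": joint angles; "qvel": joint speeds; "joint_efforts": joint torques, N m; "tool_pos": TCP position; "tcp_rot": TCP orientation; "ft_force": force on the tool from outside, world axes, zero at the start; "wrist_torque": the same for the moment, N m; "width": finger opening in m; "gripper_force": force on a finger pad.
Only numpy, scipy, OpenCV 4.12 (cv2) and the standard library are available. Lean on these libraries where they do the work, as an engineer would, in place of code of your own. Each camera call takes 0.05 s, during which the arm holds its last target. There are 200 camera calls.

## Working session

There is one attempt and no reset: what is moved stays moved. The work goes in short steps, Python scripts to look and compute and a tool call to move; the robot and the scene stay as the last step left them, time stands still between calls to the robot, and variables do not carry over. Pictures are saved under pics/ and viewed, at most 14 in all, crops included, and the job is handed in when it is done.

Besides the shell and the picture viewer there is one more tool, called after "Request:" as name([rows], argument=value, ...), one row to a line, values as JSON. move_arm: Moves the arm, as the interface text tells. Shift numbers are shares of 0.15 m and turn numbers shares of 180 degrees, none past 1 either way. Its arguments: {"type":"object","properties":{"rows":{"type":"array"},"claw":{"type":"number"},"force":{"type":"number"}},"required":["rows"]}

```bash
mkdir -p pics; cat > h.py <<'E'
import numpy as np, cv2, json
from rig import r, camera, sign_off
from scipy.spatial.transform import Rotation as Ro
def K(c): return np.array([[c['fx'],0,c['cx']],[0,c['fy'],c['cy']],[0,0,1.]]), np.array(c['dist_coeffs'],float)
def pose(o=None):
    o=o or r.get_obs(); return Ro.from_euler('xyz',o['tcp_rot'],degrees=True).as_matrix(), np.array(o['tool_pos'])
def grab(name):
    RT=pose(); c=camera(name)
    if 'mount' in c:
        M=np.array(c['mount']); Rw=RT[0]@M[:3,:3]; o=RT[0]@M[:3,3]+RT[1]
        c['R']=Rw.T; c['t']=-Rw.T@o
    c['R']=np.array(c['R']);c['t']=np.array(c['t']); return c
def save(n,f,**k): cv2.imwrite('pics/'+n+'.png',f[:,:,::-1])
def ray(c,px):
    k,d=K(c); u=cv2.undistortPoints(np.array(px,float).reshape(-1,1,2),k,d).reshape(-1,2)
    v=np.c_[u,np.ones(len(u))]@c['R']; return -c['R'].T@c['t'], v
def onz(c,px,z):
    o,v=ray(c,px); return o+v*((z-o[2])/v[:,2])[:,None]
def proj(c,X):
    k,d=K(c); return cv2.projectPoints(np.array(X,float).reshape(-1,3),cv2.Rodrigues(c['R'])[0],c['t'],k,d)[0].reshape(-1,2)
def tri(c1,p1,c2,p2):
    o1,v1=ray(c1,p1);o2,v2=ray(c2,p2);A=np.stack([v1[0],-v2[0]],1);s=np.linalg.lstsq(A,o2-o1,rcond=None)[0]
    return (o1+v1[0]*s[0]+o2+v2[0]*s[1])/2
E
python3 - <<'E'
from h import *
import pickle
cs={n:grab(n) for n in('scene','side','wrist')}
pickle.dump(cs,open('c0.pkl','wb'))
save('a_scene',cs['scene']['frame']);save('a_side',cs['side']['frame']);save('a_wrist',cs['wrist']['frame'])
for n in cs: print(n,-cs[n]['R'].T@cs[n]['t'],cs[n]['fx'])
o=r.get_obs();print(o,r.finger_overhang)
E
```

```text
scene [-0.46585685 -0.51016941  1.10117636] 464.9888217645646
side [-0.16789911  1.17080687  0.58989002] 405.6178633619866
wrist [0.64972186 0.07574839 0.37286185] 302.73841009498534
{'time_s': 0.15, 'qpos': array([-3.79236501, 30.76726256, -0.25297594, 88.15654242,  0.14836654,
       61.15288749, -4.07912568]), 'qvel': array([ 0.0816651 , -0.01294126, -0.01558967, -0.26214843, -0.12008183,
       -0.03147022, -0.04122442]), 'joint_efforts': array([ 1.61238928e-03, -5.83780539e+01,  1.04997531e+00, -2.59348226e+01,
        1.25170653e-02,  6.47799578e-03, -7.88314480e-06]), 'tool_pos': array([ 6.49529981e-01, -2.56541774e-05,  2.38625390e-01]), 'tcp_rot': array([-1.79923859e+02,  5.88127639e-03,  9.00023698e+01]), 'ft_force': array([ 0.75618051, -0.22738274,  0.07432549]), 'wrist_torque': array([-0.06665553,  0.02337936,  0.0607805 ]), 'gripper_force': 0.0, 'width': 0.08563709739354375} 0.008
```

View pics/a_scene.png

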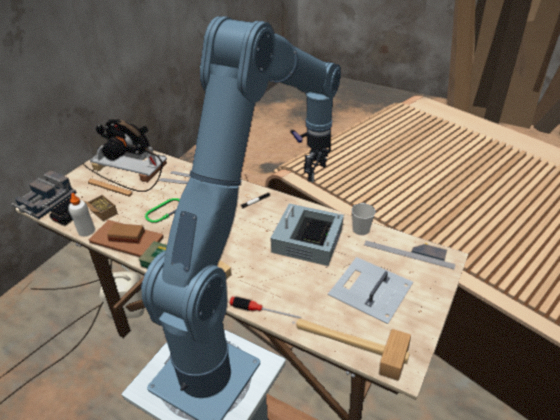

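View pics/a_side.png

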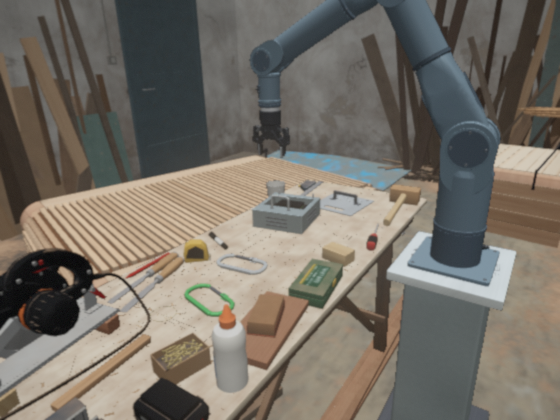

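The side view shows a grey hook at side (243,263) and a green one at side (210,298), which is scene (165,210). The box is at scene (307,233) and the cover at scene (372,288). Only the grey hook matches "steel"; I'll check it in a close crop.

```bash
python3 - <<'E'
from h import *
import pickle
cs=pickle.load(open('c0.pkl','rb'))
def crop(n,x,y,w,h): 
    return cv2.resize(cs[n]['frame'][y:y+h,x:x+w],(400,300),interpolation=cv2.INTER_CUBIC)
a=np.vstack([np.hstack([crop('side',160,210,140,105),crop('side',240,170,140,105)]),np.hstack([crop('scene',260,195,160,120),crop('wrist',0,0,560,420)])])
save('b',a)
print(onz(cs['side'],[[243,263],[210,298]],0.0), onz(cs['scene'],[[307,233],[372,288],[165,210]],0.0))
E
```

```text
[[0.5302286  0.33670659 0.        ]
 [0.48801786 0.52842257 0.        ]] [[ 0.62664693  0.01581437  0.        ]
 [ 0.49600368 -0.27542473  0.        ]
 [ 0.48765     0.54428277  0.        ]]
```

View pics/b.png

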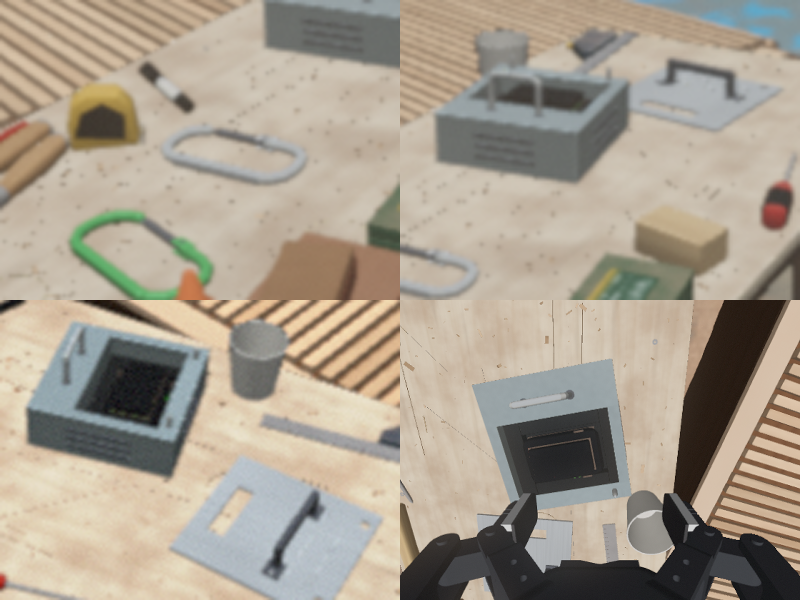

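The grey hook, (235,155) in the top-left of the crop, has a steel body and a dark gate, so it's the right one. The green one is a decoy. I'm moving to a spot where the wrist camera sees both box and cover.

Request:
move_arm([
  {"dx": -0.8,"dy": -0.45},
  {"dx": -0.8,"dy": -0.45},
  {"dx": -0.8,"dy": -0.45},
  {"dx": -0.8,"dy": -0.45},
  {"dx": -0.8,"dy": -0.45},
])

```text
validation failed for argument at $.ro...
```

```bash
python3 - <<'E'
from h import *
import pickle
c=grab('wrist');pickle.dump(c,open('c1.pkl','wb'))
print(r.get_obs()['tool_pos'],r.get_obs()['time_s'],-c['R'].T@c['t'])
save('c',cv2.resize(c['frame'],(800,600),interpolation=cv2.INTER_CUBIC))
E
```

```text
[6.49638258e-01 2.10622798e-06 2.38759095e-01] 0.2 [0.64977289 0.07572153 0.37299182]
```

View pics/c.png

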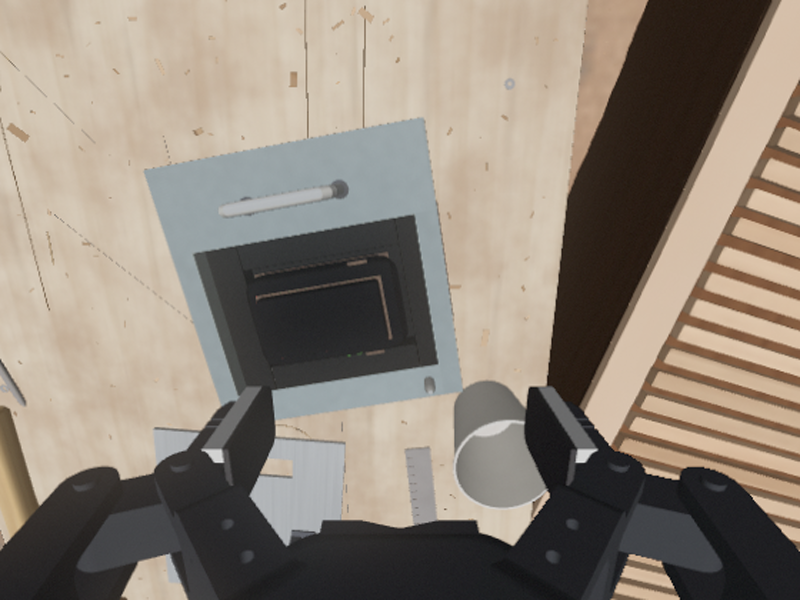

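The picture shows the box with rim corners at about (145,170), (425,118), (462,390) in the 800×600 view, the right pin at (430,384), and the bow running from (220,210) to (340,188). The move was refused, so I'm retrying with all six fields in each row.

Request:
move_arm([
  {"dx": -0.8,"dy": -0.45,"dz": 0,"rx": 0,"ry": 0,"rz": 0},
  {"dx": -0.8,"dy": -0.45,"dz": 0,"rx": 0,"ry": 0,"rz": 0},
  {"dx": -0.8,"dy": -0.45,"dz": 0,"rx": 0,"ry": 0,"rz": 0},
  {"dx": -0.8,"dy": -0.45,"dz": 0,"rx": 0,"ry": 0,"rz": 0},
  {"dx": -0.8,"dy": -0.45,"dz": 0,"rx": 0,"ry": 0,"rz": 0},
])

```text
time_s: 0.82
tool_pos: [0.5834, -0.1177, 0.2392]
tcp_rot: [180.0, -0.1, 90.2]
ft_force: [0.2, 0.6, -0.0]
width: 0.0851
gripper_force: 0.0
```

```bash
python3 - <<'E'
from h import *
import pickle
c=grab('wrist');pickle.dump(c,open('c1.pkl','wb'))
print(r.get_obs()['tool_pos'],r.get_obs()['time_s'],-c['R'].T@c['t'])
save('c2',cv2.resize(c['frame'],(800,600),interpolation=cv2.INTER_CUBIC))
E
```

```text
[ 0.58339161 -0.11766012  0.23918416] 0.875 [ 0.58317833 -0.04213954  0.37369669]
```

View pics/c2.png

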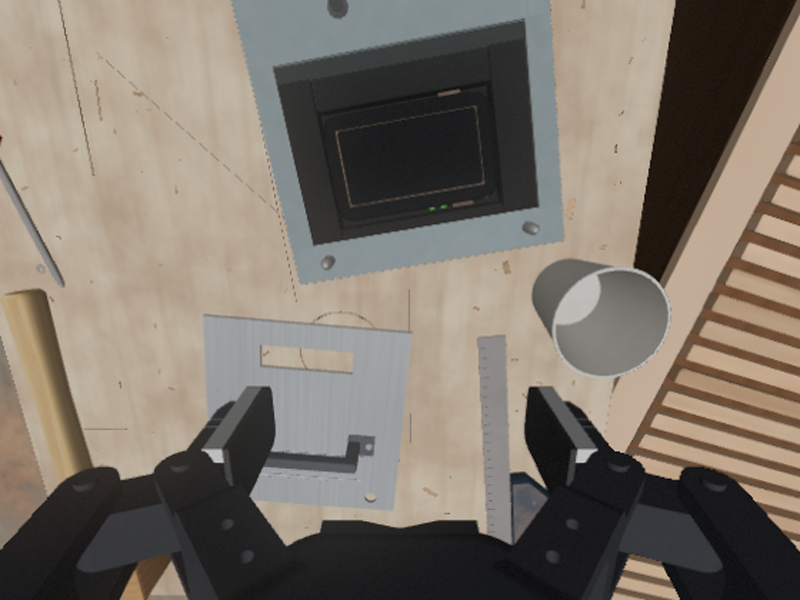

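The picture shows both parts. Rim corners are at (300,283) and (563,240), and pins at (327,262) and (531,228). Cover corners are at (205,315), (411,333) and (393,509), window corners at (261,345)–(353,373), and the handle along y≈460. I'll fit both poses from these.

```bash
cat >> h.py <<'E'
def sub(c,p8,w=4):
    g=cv2.cvtColor(c['frame'],cv2.COLOR_RGB2GRAY); p=(np.array(p8,float)+.5)/(800/560)-.5
    q=cv2.cornerSubPix(g,p.astype(np.float32).reshape(-1,1,2),(w,w),(-1,-1),(3,50,.01)).reshape(-1,2)
    return np.where(np.linalg.norm(q-p,axis=1,keepdims=True)<3,q,p)
def fit2(L,W):
    L=np.array(L,float);W=np.array(W,float)[:,:2]; l=L-L.mean(0);w=W-W.mean(0)
    a=np.arctan2((l[:,0]*w[:,1]-l[:,1]*w[:,0]).sum(),(l*w).sum()); R=np.array([[np.cos(a),-np.sin(a)],[np.sin(a),np.cos(a)]])
    t=W.mean(0)-R@L.mean(0); return t,np.degrees(a),(W-(L@R.T+t))*1000
E
python3 - <<'E'
from h import *
import pickle
np.set_printoptions(precision=4,suppress=True)
c0=pickle.load(open('c0.pkl','rb'))['wrist'];c1=pickle.load(open('c1.pkl','rb'))
P0=onz(c0,sub(c0,[[145,170],[425,118],[462,390]]),.072)
P1=onz(c1,sub(c1,[[300,283],[563,240]]),.072)
B=[[-.095,.1],[.095,.1],[.095,-.1]]
print('box c0',*fit2(B,P0)); print('both',*fit2(B+[[-.095,-.1],[.095,-.1]],np.vstack([P0,P1])))
q=sub(c1,[[205,315],[411,333],[393,509],[261,345],[354,352],[353,373],[261,366]],3)
P=onz(c1,q,.004)
L=[[-.095,.1],[.095,.1],[.095,-.1],[-.043,.076],[.043,.076],[.043,.054],[-.043,.054]]
print('cover',*fit2(L,P));print('cover3',*fit2(L[:3],P[:3]))
E
```

```text
box c0 [ 0.5893 -0.0026] 9.876114703396311 [[ 0.4119  0.0038]
 [ 0.0599 -2.3434]
 [-0.4718  2.3395]]
both [ 0.5888 -0.0028] 9.594740676139585 [[ 0.5674 -0.3289]
 [ 0.0575 -1.7564]
 [ 0.4939  3.0926]
 [ 0.457   0.2154]
 [-1.5757 -1.2226]]
cover [ 0.492 -0.271] -5.222123122330392 [[-0.2493  0.0581]
 [-0.0849 -0.0088]
 [ 0.0234  0.2955]
 [ 0.4456 -0.7127]
 [-0.6953 -1.5968]
 [ 0.1387  1.0334]
 [ 0.4218  0.9313]]
cover3 [ 0.4919 -0.2709] -5.182267426993915 [[-0.0916  0.0267]
 [ 0.0609 -0.1718]
 [ 0.0306  0.1451]]
```

Request:
move_arm([
  {"dx": -1,"dy": -0.6227,"dz": 0,"rx": 0,"ry": 0,"rz": 0.53},
  {"dx": -1,"dy": -0.6227,"dz": 0.4,"rx": 0,"ry": 0,"rz": 0.53},
  {"dx": -1,"dy": -0.6227,"dz": 0.8,"rx": 0,"ry": 0,"rz": 0.53},
  {"dx": -1,"dy": -0.6227,"dz": 0.8,"rx": 0,"ry": 0,"rz": 0.53},
  {"dx": -1,"dy": -0.6227,"dz": 0.8,"rx": 0,"ry": 0,"rz": 0.53},
  {"dx": -1,"dy": -0.6227,"dz": 0.8,"rx": 0,"ry": 0,"rz": 0.53},
  {"dx": -1,"dy": -0.6227,"dz": 0.8,"rx": 0,"ry": 0,"rz": 0.53},
  {"dx": -1,"dy": -0.6227,"dz": 0.8,"rx": 0,"ry": 0,"rz": 0.53},
  {"dx": -1,"dy": -0.6227,"dz": 0.8,"rx": 0,"ry": 0,"rz": 0.53},
  {"dx": -1,"dy": -0.6227,"dz": 0.8,"rx": 0,"ry": 0,"rz": 0.53},
], claw=1, force=80)

```text
time_s: 2.12
tool_pos: [0.4903, -0.2686, 0.119]
tcp_rot: [-180.0, 0.0, -5.1]
ft_force: [0.4, -0.5, -0.5]
width: 0.0856
gripper_force: 0.0
```

Request:
move_arm([
  {"dx": 0.0125,"dy": 0.161,"dz": 0.2,"rx": 0,"ry": 0,"rz": 0},
  {"dx": 0.0125,"dy": 0.161,"dz": 0.5,"rx": 0,"ry": 0,"rz": 0},
  {"dx": 0.0125,"dy": 0.161,"dz": 0.62,"rx": 0,"ry": 0,"rz": 0},
  {"dx": 0.0125,"dy": 0.161,"dz": 0.62,"rx": 0,"ry": 0,"rz": 0},
  {"dx": 0.0125,"dy": 0.161,"dz": 0.62,"rx": 0,"ry": 0,"rz": 0},
])

```text
time_s: 2.75
tool_pos: [0.4898, -0.2945, 0.0276]
tcp_rot: [180.0, -0.1, -5.3]
ft_force: [0.2, 0.1, 0.6]
width: 0.0855
gripper_force: 0.0
```

Request:
move_arm([
  {"dx": 0,"dy": 0,"dz": 0,"rx": 0,"ry": 0,"rz": 0},
  {"dx": 0,"dy": 0,"dz": 0,"rx": 0,"ry": 0,"rz": 0},
  {"dx": 0,"dy": 0,"dz": 0,"rx": 0,"ry": 0,"rz": 0},
  {"dx": 0,"dy": 0,"dz": 0,"rx": 0,"ry": 0,"rz": 0},
  {"dx": 0,"dy": 0,"dz": 0,"rx": 0,"ry": 0,"rz": 0},
  {"dx": 0,"dy": 0,"dz": 0,"rx": 0,"ry": 0,"rz": 0},
  {"dx": 0,"dy": 0,"dz": 0,"rx": 0,"ry": 0,"rz": 0},
], claw=0, force=80)

```text
time_s: 3.62
tool_pos: [0.4888, -0.2941, 0.0266]
tcp_rot: [-180.0, -0.0, -5.4]
ft_force: [-0.9, 1.3, 5.4]
width: 0.009
gripper_force: 78.5
```

```bash
python3 - <<'E'
from h import *
import pickle
from scipy.optimize import least_squares
np.set_printoptions(precision=4,suppress=True)
c0=pickle.load(open('c0.pkl','rb'))['wrist'];c1=pickle.load(open('c1.pkl','rb'))
pts={}
for n,c in (('c0',c0),('c1',c1)):
    f=c['frame'].astype(int); m=((f[:,:,2]-f[:,:,0]>8)&(f[:,:,1]>70)).astype(np.uint8)
    m=cv2.morphologyEx(m,cv2.MORPH_OPEN,np.ones((3,3)))
    cn=max(cv2.findContours(m,cv2.RETR_EXTERNAL,cv2.CHAIN_APPROX_NONE)[0],key=cv2.contourArea).reshape(-1,2)
    ok=(cn[:,0]>3)&(cn[:,0]<556)&(cn[:,1]>3)&(cn[:,1]<416)
    pts[n]=onz(c,cn[ok],.072)[:,:2]; print(n,len(pts[n]),cn.min(0),cn.max(0))
H=np.array([.095,.1])
def loc(p,P): 
    a=p[2];R=np.array([[np.cos(a),-np.sin(a)],[np.sin(a),np.cos(a)]]);return (P-p[:2])@R
def res(p,P):
    d=np.abs(loc(p,P))-H; return np.max(d,axis=1)*1000
for n,P in list(pts.items())+[('all',np.vstack(list(pts.values())))]:
    p=np.array([.589,-.003,np.radians(9.7)])
    for _ in range(4):
        Q=P[np.abs(res(p,P))<6]; p=least_squares(res,p,args=(Q,),loss='soft_l1',f_scale=.7).x
    e=res(p,Q);l=loc(p,Q);d=np.abs(l)-H
    for s,k in (('L',(d[:,0]>d[:,1])&(l[:,0]<0)),('R',(d[:,0]>d[:,1])&(l[:,0]>0)),('T',(d[:,0]<d[:,1])&(l[:,1]>0)),('B',(d[:,0]<d[:,1])&(l[:,1]<0))):
        if k.any(): print(s,k.sum(),np.median(e[k]).round(2),end='; ')
    print(n,p[:2],np.degrees(p[2]),len(Q))
a=np.radians(9.7)
for pin in([327,262],[531,228]):
    w=onz(c1,(np.array([pin])+.5)/(800/560)-.5,.091); print('pin local w/ .589,-.003,9.7:',loc(np.array([.589,-.003,a]),w[:,:2]))
E
```

```text
c0 1208 [101  83] [322 292]
c1 565 [163   0] [393 197]
L 165 -2.27; R 190 -1.17; T 195 -0.67; B 131 -2.48; c0 [ 0.5881 -0.0041] 9.959629855612537 681
L 193 -1.03; R 162 -2.03; B 185 0.0; c1 [ 0.5884 -0.0019] 9.660256645346719 540
L 361 -1.5; R 351 -1.68; T 192 -2.33; B 320 -0.61; all [ 0.5882 -0.0024] 9.734027545604137 1224
pin local w/ .589,-.003,9.7: [[-0.0687 -0.0846]]
pin local w/ .589,-.003,9.7: [[ 0.0664 -0.0845]]
```

Request:
move_arm([
  {"dx": 0,"dy": 0,"dz": -0.2,"rx": 0,"ry": 0,"rz": 0},
  {"dx": 0,"dy": 0,"dz": -0.5,"rx": 0,"ry": 0,"rz": 0},
  {"dx": 0,"dy": 0,"dz": -0.8,"rx": 0,"ry": 0,"rz": 0},
  {"dx": 0,"dy": 0,"dz": -1,"rx": 0,"ry": 0,"rz": 0},
  {"dx": 0,"dy": 0,"dz": -1,"rx": 0,"ry": 0,"rz": 0},
  {"dx": 0,"dy": 0,"dz": -1,"rx": 0,"ry": 0,"rz": 0},
])

```text
time_s: 4.38
tool_pos: [0.4876, -0.2934, 0.1744]
tcp_rot: [-179.9, 0.2, -5.4]
ft_force: [0.3, -0.0, -6.2]
width: 0.0085
gripper_force: 78.8
```

Request:
move_arm([
  {"dx": 0.06,"dy": -0.2,"dz": 0,"rx": 0,"ry": 0,"rz": 0},
  {"dx": 0.13,"dy": -0.46,"dz": 0,"rx": 0,"ry": 0,"rz": -0.03},
  {"dx": 0.2,"dy": -0.72,"dz": 0,"rx": 0,"ry": 0,"rz": -0.06},
  {"dx": 0.258,"dy": -0.923,"dz": 0,"rx": 0,"ry": 0,"rz": -0.084},
])

```text
time_s: 4.88
tool_pos: [0.5394, -0.1576, 0.1739]
tcp_rot: [-179.9, 0.2, 10.0]
ft_force: [0.4, 0.0, -5.1]
width: 0.0084
gripper_force: 78.8
```

Request:
move_arm([
  {"dx": 0.15,"dy": -0.25,"dz": 0,"rx": 0,"ry": 0,"rz": 0},
  {"dx": 0.3,"dy": -0.5,"dz": 0,"rx": 0,"ry": 0,"rz": 0},
  {"dx": 0.42,"dy": -0.7,"dz": 0,"rx": 0,"ry": 0,"rz": 0},
  {"dx": 0.487,"dy": -0.814,"dz": 0,"rx": 0,"ry": 0,"rz": 0},
  {"dx": 0.487,"dy": -0.814,"dz": 0,"rx": 0,"ry": 0,"rz": 0},
  {"dx": 0.487,"dy": -0.814,"dz": 0,"rx": 0,"ry": 0,"rz": 0},
  {"dx": 0.487,"dy": -0.814,"dz": 0,"rx": 0,"ry": 0,"rz": 0},
])

```text
time_s: 5.75
tool_pos: [0.5911, -0.0293, 0.1762]
tcp_rot: [180.0, 0.0, 9.6]
ft_force: [-0.5, -0.2, -4.7]
width: 0.0082
gripper_force: 78.8
```

```bash
python3 - <<'E'
from h import *
import pickle
cs={n:grab(n) for n in('scene','side','wrist')};pickle.dump(cs,open('c2.pkl','wb'))
o=r.get_obs();print(o['tool_pos'],o['tcp_rot'],o['time_s'])
def crop(n,x,y,w,h): return cv2.resize(cs[n]['frame'][y:y+h,x:x+w],(400,300),interpolation=cv2.INTER_CUBIC)
a=np.vstack([np.hstack([crop('side',220,130,140,105),crop('scene',240,150,140,105)]),np.hstack([crop('wrist',0,0,560,420),crop('wrist',140,0,280,210)])])
save('d',a)
E
```

```text
[ 0.59143633 -0.02825632  0.17638778] [ 1.79987558e+02 -5.17565185e-04  9.64731369e+00] 5.9
```

View pics/d.png

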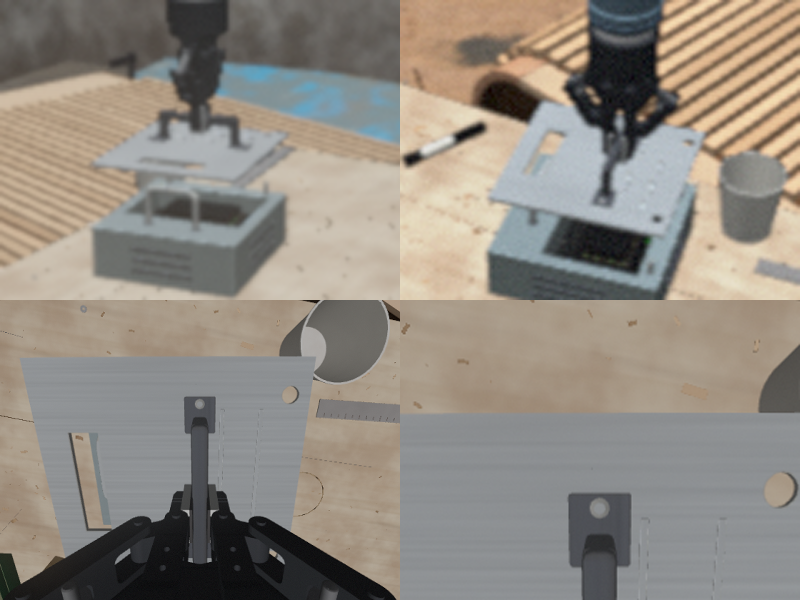

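The cover is held level above the box. The wrist picture shows its far corners at crop (22,360) and (315,355), and the hole at (290,395). I'll compute its pose in the tool frame.

```bash
python3 - <<'E'
from h import *
import pickle
np.set_printoptions(precision=4,suppress=True)
c=pickle.load(open('c2.pkl','rb'))['wrist']
p=(np.array([[22,58],[315,55],[69,133],[290,95]],float))*1.4
g=cv2.cvtColor(c['frame'],cv2.COLOR_RGB2GRAY)
q=cv2.cornerSubPix(g,p[:3].astype(np.float32).reshape(-1,1,2),(5,5),(-1,-1),(3,50,.01)).reshape(-1,2)
# hole centroid by colour (wood seen through)
f=c['frame'].astype(int);m=(f[:,:,0]-f[:,:,2]>15).astype(np.uint8);x,y=p[3].astype(int)
n,l,s,ce=cv2.connectedComponentsWithStats(m);k=l[y,x];print(s[k],ce[k],q,p)
q=np.vstack([q,ce[k]])
o,v=ray(c,q); M=np.array(c['mount']);
R,t=M[:3,:3],M[:3,3]
kk,d=K(c);u=cv2.undistortPoints(q.astype(float).reshape(-1,1,2),kk,d).reshape(-1,2);vt=np.c_[u,np.ones(4)]@R.T
P=t+vt*((0.022-t[2])/vt[:,2])[:,None]
# cover pts in tool frame: tool x=cover x, tool y=-cover y
W=P[:,:2]*[1,-1]; print(W)
L=[[.095,.1],[.095,-.1],[.043,.076],[.07,-.086]]
print(fit2(L,W));print(fit2(L[:2]+L[3:],W[[0,1,3]]))
E
```

```text
[395 121  21  24 395] [404.9494 132.3215] [[ 26.5568  80.423 ]
 [442.153   78.7787]
 [ 97.6738 185.1767]] [[ 30.8  81.2]
 [441.   77. ]
 [ 96.6 186.2]
 [406.  133. ]]
[[ 0.0953  0.1207]
 [ 0.0959 -0.0782]
 [ 0.0442  0.0952]
 [ 0.0711 -0.0633]]
(array([0.0009, 0.0209]), np.float64(0.18130643338013983), array([[-0.2276, -0.4482],
       [-0.3288,  0.6845],
       [ 0.5827, -1.8305],
       [-0.0262,  1.5942]]))
(array([0.0007, 0.0215]), np.float64(0.13657647675639925), array([[-0.1339, -1.0522],
       [-0.0789,  0.081 ],
       [ 0.2128,  0.9712]]))
```

Request:
move_arm([
  {"dx": 0,"dy": -0.02,"dz": 0,"rx": 0,"ry": 0,"rz": 0},
  {"dx": 0,"dy": -0.02,"dz": 0.06,"rx": 0,"ry": 0,"rz": 0},
  {"dx": 0,"dy": -0.02,"dz": 0.14,"rx": 0,"ry": 0,"rz": 0},
  {"dx": 0,"dy": -0.02,"dz": 0.24,"rx": 0,"ry": 0,"rz": 0},
  {"dx": 0,"dy": -0.02,"dz": 0.32,"rx": 0,"ry": 0,"rz": 0},
  {"dx": 0,"dy": -0.02,"dz": 0.35,"rx": 0,"ry": 0,"rz": 0},
  {"dx": 0,"dy": -0.02,"dz": 0.35,"rx": 0,"ry": 0,"rz": 0},
  {"dx": 0,"dy": -0.02,"dz": 0.35,"rx": 0,"ry": 0,"rz": 0},
  {"dx": 0,"dy": -0.02,"dz": 0.35,"rx": 0,"ry": 0,"rz": 0},
])

```text
time_s: 7.02
tool_pos: [0.5915, -0.0244, 0.1243]
tcp_rot: [180.0, -0.1, 9.7]
ft_force: [-0.6, -0.3, -4.7]
width: 0.0086
gripper_force: 78.7
```

```bash
python3 - <<'E'
from h import *
import pickle
cs={n:grab(n) for n in('scene','side','wrist')};pickle.dump(cs,open('c3.pkl','wb'))
o=r.get_obs();print(o['tool_pos'],o['tcp_rot'],o['time_s'])
def crop(n,x,y,w,h): return cv2.resize(cs[n]['frame'][y:y+h,x:x+w],(400,300),interpolation=cv2.INTER_CUBIC)
a=np.vstack([np.hstack([crop('side',220,150,120,90),crop('scene',240,160,140,105)]),np.hstack([crop('wrist',380,100,60,45),crop('wrist',60,150,160,120)])])
save('e',a)
E
```

```text
[ 0.59127427 -0.02437697  0.12407106] [ 1.79997392e+02 -2.70789884e-02  9.72316965e+00] 7.175
```

View pics/e.png

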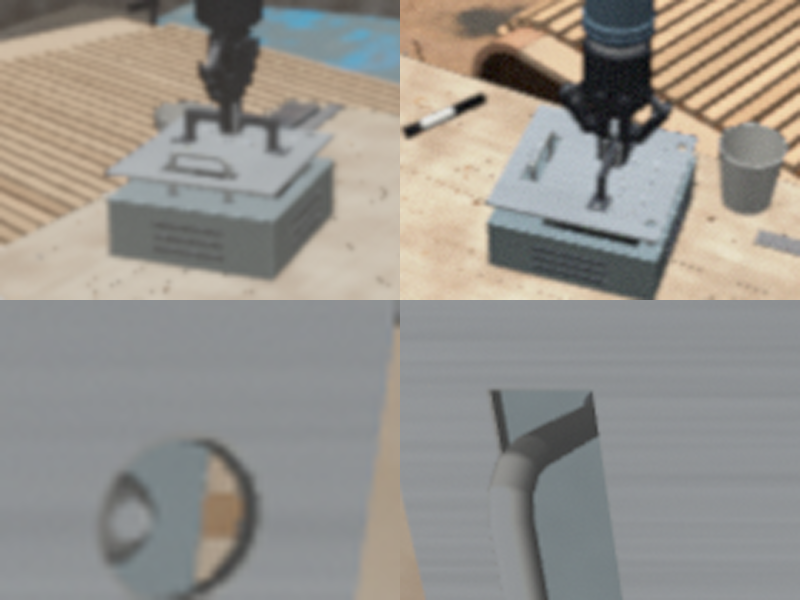

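The bow is through the window. The far pin shows inside its hole: crop (125,520), with the hole centre at (180,515). I'll compare their world positions.

```bash
python3 - <<'E'
from h import *
import pickle
np.set_printoptions(precision=4,suppress=True)
c=pickle.load(open('c3.pkl','rb'))['wrist']
s=60/400
pin=onz(c,[[380+127*s-.5,100+220*s-.5]],.091)[0]; hole=onz(c,[[380+180*s-.5,100+216*s-.5]],.1241-.022)[0]
print(pin,hole)
a=np.radians(9.72);R=np.array([[np.cos(a),-np.sin(a)],[np.sin(a),np.cos(a)]])
print('cover must shift (box axes, mm)',(pin-hole)[:2]@R*1000)
E
```

```text
[ 0.6719 -0.0759  0.091 ] [ 0.6725 -0.0755  0.1021]
cover must shift (box axes, mm) [-0.6699 -0.2725]
```

Request:
move_arm([
  {"dx": -0.004,"dy": 0.001,"dz": 0.02,"rx": 0,"ry": 0,"rz": 0},
  {"dx": -0.004,"dy": 0.001,"dz": 0.05,"rx": 0,"ry": 0,"rz": 0},
  {"dx": -0.004,"dy": 0.001,"dz": 0.08,"rx": 0,"ry": 0,"rz": 0},
  {"dx": -0.004,"dy": 0.001,"dz": 0.11,"rx": 0,"ry": 0,"rz": 0},
  {"dx": -0.004,"dy": 0.001,"dz": 0.14,"rx": 0,"ry": 0,"rz": 0},
  {"dx": -0.004,"dy": 0.001,"dz": 0.16,"rx": 0,"ry": 0,"rz": 0},
  {"dx": -0.004,"dy": 0.001,"dz": 0.172,"rx": 0,"ry": 0,"rz": 0},
  {"dx": -0.004,"dy": 0.001,"dz": 0.172,"rx": 0,"ry": 0,"rz": 0},
  {"dx": -0.004,"dy": 0.001,"dz": 0.172,"rx": 0,"ry": 0,"rz": 0},
])

```text
time_s: 8.3
tool_pos: [0.5905, -0.0247, 0.0986]
tcp_rot: [-180.0, 0.0, 9.7]
ft_force: [-3.8, 0.9, 6.0]
width: 0.0085
gripper_force: 80.4
```

Request:
move_arm([
  {"dx": 0,"dy": 0,"dz": 0,"rx": 0,"ry": 0,"rz": 0},
  {"dx": 0,"dy": 0,"dz": 0,"rx": 0,"ry": 0,"rz": 0},
  {"dx": 0,"dy": 0,"dz": 0,"rx": 0,"ry": 0,"rz": 0},
  {"dx": 0,"dy": 0,"dz": 0,"rx": 0,"ry": 0,"rz": 0},
  {"dx": 0,"dy": 0,"dz": -0.1,"rx": 0,"ry": 0,"rz": 0},
  {"dx": 0,"dy": 0,"dz": -0.3,"rx": 0,"ry": 0,"rz": 0},
  {"dx": 0,"dy": 0,"dz": -0.6,"rx": 0,"ry": 0,"rz": 0},
  {"dx": 0,"dy": 0,"dz": -0.9,"rx": 0,"ry": 0,"rz": 0},
  {"dx": 0,"dy": 0,"dz": -0.9,"rx": 0,"ry": 0,"rz": 0},
], claw=0.6)

```text
time_s: 9.43
tool_pos: [0.5932, -0.0251, 0.2378]
tcp_rot: [179.9, -0.5, 9.7]
ft_force: [-0.6, 0.7, -0.0]
width: 0.0513
gripper_force: 0.0
```

Request:
move_arm([
  {"dx": -0.1,"dy": -0.3,"dz": 0,"rx": 0,"ry": 0,"rz": 0},
  {"dx": -0.2,"dy": -0.7,"dz": 0,"rx": 0,"ry": 0,"rz": 0},
  {"dx": -0.3,"dy": -1,"dz": 0,"rx": 0,"ry": 0,"rz": 0},
])

```text
time_s: 9.8
tool_pos: [0.5193, 0.118, 0.2327]
tcp_rot: [-180.0, 0.0, 9.8]
ft_force: [0.5, -0.3, -0.1]
width: 0.0512
gripper_force: 0.0
```

Request:
move_arm([
  {"dx": -0.1,"dy": -0.3,"dz": 0,"rx": 0,"ry": 0,"rz": 0},
  {"dx": -0.2,"dy": -0.7,"dz": 0,"rx": 0,"ry": 0,"rz": 0},
  {"dx": -0.3,"dy": -1,"dz": 0,"rx": 0,"ry": 0,"rz": 0},
  {"dx": -0.3,"dy": -1,"dz": 0,"rx": 0,"ry": 0,"rz": 0},
  {"dx": -0.3,"dy": -1,"dz": 0,"rx": 0,"ry": 0,"rz": 0},
])

```text
time_s: 10.42
tool_pos: [0.4512, 0.255, 0.2328]
tcp_rot: [180.0, 0.0, 9.7]
ft_force: [0.2, -0.5, 0.5]
width: 0.0509
gripper_force: 0.0
```

```bash
python3 - <<'E'
from h import *
import pickle
cs={n:grab(n) for n in('scene','side','wrist')};pickle.dump(cs,open('c4.pkl','wb'))
o=r.get_obs();print(o['tool_pos'],o['tcp_rot'],o['time_s'])
a=cv2.resize(cs['wrist']['frame'],(800,600),interpolation=cv2.INTER_CUBIC)
def crop(n,x,y,w,h): return cv2.resize(cs[n]['frame'][y:y+h,x:x+w],(240,180),interpolation=cv2.INTER_CUBIC)
a[420:,:240]=crop('side',225,160,120,90);a[420:,560:]=crop('scene',250,170,120,90)
save('f',a)
E
```

```text
[0.45188816 0.25433897 0.23294009] [ 1.79965455e+02 -4.40377946e-03  9.57250601e+00] 10.575
```

View pics/f.png

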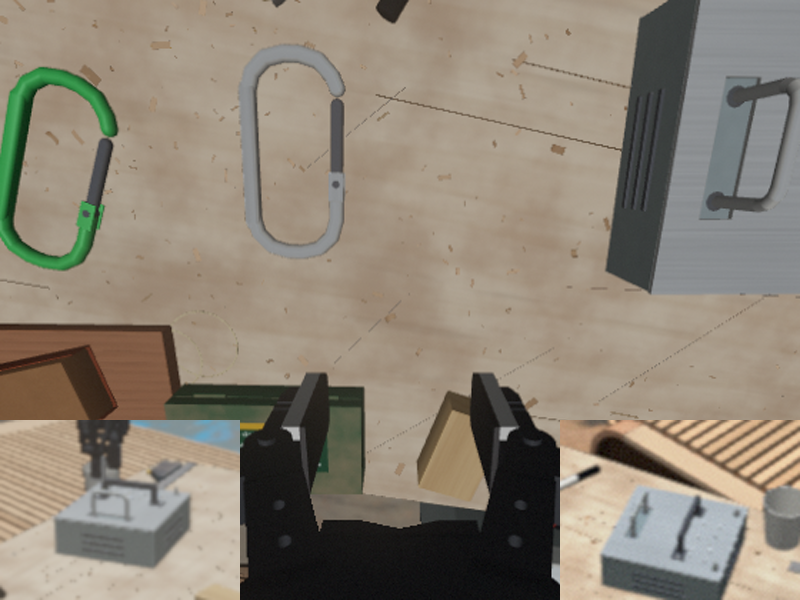

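The cover lies seated. The grey hook has its spine at (250,150), dark gate at (337,140) and nose at the top (335,85), so hook x and y run roughly along box x and y. I'll measure it.

```bash
python3 - <<'E'
from h import *
import pickle
np.set_printoptions(precision=4,suppress=True)
c=pickle.load(open('c4.pkl','rb'))['wrist']
f=c['frame'].astype(int); m=((f[:,:,0]-f[:,:,2]<14)).astype(np.uint8); m[:,:160]=0;m[:,250:]=0;m[190:]=0;m[:25]=0
n,l,s,ce=cv2.connectedComponentsWithStats(m);k=1+s[1:,4].argmax();print(s[k]);
m=(l==k).astype(np.uint8)
m=m|((l>0)&np.isin(l,[i for i in range(1,n) if s[i,4]>30])).astype(np.uint8)
ys,xs=np.nonzero(m); P=onz(c,np.c_[xs,ys],.006)[:,:2]
rc=cv2.minAreaRect((P*1000).astype(np.float32));print(rc)
# spine line fit: left pixels in rows between
sp=[(np.mean(xs[(ys==y)&(xs<200)]),y) for y in range(75,150)]
S=onz(c,sp,.006)[:,:2];vx=cv2.fitLine((S*1000).astype(np.float32),2,0,.01,.01).ravel();print('spine',vx,np.degrees(np.arctan2(vx[1],vx[0])))
g=onz(c,(np.array([[338,98],[336,184],[344,93]])+.5)/(800/560)-.5,.006);print('gate end,hinge,nose',g)
a=np.radians(9.57);T=np.array([.4519,.2543]);R=np.array([[np.cos(a),-np.sin(a)],[np.sin(a),np.cos(a)]])
E
```

```text
[ 167   31   75  150 3724]
((524.5946044921875, 350.8968811035156), (159.2379150390625, 81.55659484863281), 6.992866039276123)
spine [  0.9927   0.1205 517.0016 384.202 ] 6.9193153
gate end,hinge,nose [[0.5736 0.3214 0.006 ]
 [0.5106 0.315  0.006 ]
 [0.5778 0.3174 0.006 ]]
```

Request:
move_arm([
  {"dx": 0.15,"dy": -0.25,"dz": 0,"rx": 0,"ry": 0,"rz": 0.0144},
  {"dx": 0.3,"dy": -0.55,"dz": 0.2,"rx": 0,"ry": 0,"rz": 0.0144},
  {"dx": 0.4285,"dy": -0.788,"dz": 0.5,"rx": 0,"ry": 0,"rz": 0.0144},
  {"dx": 0.4285,"dy": -0.788,"dz": 0.8,"rx": 0,"ry": 0,"rz": 0.0144},
  {"dx": 0.4285,"dy": -0.788,"dz": 1,"rx": 0,"ry": 0,"rz": 0.0144},
  {"dx": 0.4285,"dy": -0.788,"dz": 1,"rx": 0,"ry": 0,"rz": 0.0144},
  {"dx": 0.4285,"dy": -0.788,"dz": 1,"rx": 0,"ry": 0,"rz": 0.0144},
  {"dx": 0.4285,"dy": -0.788,"dz": 1,"rx": 0,"ry": 0,"rz": 0.0144},
])

```text
time_s: 11.58
tool_pos: [0.4958, 0.3837, 0.0848]
tcp_rot: [-179.9, -0.1, 7.1]
ft_force: [-0.0, -0.3, 0.3]
width: 0.0511
gripper_force: 0.0
```

Request:
move_arm([
  {"dx": 0,"dy": 0.012,"dz": 0.25,"rx": 0,"ry": 0,"rz": 0},
  {"dx": 0,"dy": 0.012,"dz": 0.42,"rx": 0,"ry": 0,"rz": 0},
  {"dx": 0,"dy": 0.012,"dz": 0.499,"rx": 0,"ry": 0,"rz": 0},
  {"dx": 0,"dy": 0.012,"dz": 0.499,"rx": 0,"ry": 0,"rz": 0},
  {"dx": 0,"dy": 0.012,"dz": 0.499,"rx": 0,"ry": 0,"rz": 0},
])

```text
time_s: 12.2
tool_pos: [0.4957, 0.3821, 0.0095]
tcp_rot: [-179.9, -0.1, 7.1]
ft_force: [-0.4, -0.2, 0.1]
width: 0.0513
gripper_force: 0.0
```

Request:
move_arm([
  {"dx": 0,"dy": 0,"dz": 0,"rx": 0,"ry": 0,"rz": 0},
  {"dx": 0,"dy": 0,"dz": 0,"rx": 0,"ry": 0,"rz": 0},
  {"dx": 0,"dy": 0,"dz": 0,"rx": 0,"ry": 0,"rz": 0},
  {"dx": 0,"dy": 0,"dz": 0,"rx": 0,"ry": 0,"rz": 0},
  {"dx": 0,"dy": 0,"dz": 0,"rx": 0,"ry": 0,"rz": 0},
  {"dx": 0,"dy": 0,"dz": 0,"rx": 0,"ry": 0,"rz": 0},
], claw=0, force=100)

```text
time_s: 12.95
tool_pos: [0.4951, 0.3817, 0.0091]
tcp_rot: [-180.0, -0.0, 7.1]
ft_force: [-1.6, -1.2, 6.0]
width: 0.0087
gripper_force: 98.6
```

Request:
move_arm([
  {"dx": 0,"dy": 0,"dz": -0.1,"rx": 0,"ry": 0,"rz": 0},
  {"dx": 0,"dy": 0,"dz": -0.3,"rx": 0,"ry": 0,"rz": 0},
  {"dx": 0,"dy": 0,"dz": -0.6,"rx": 0,"ry": 0,"rz": 0},
  {"dx": 0,"dy": 0,"dz": -0.9,"rx": 0,"ry": 0,"rz": 0},
  {"dx": 0,"dy": 0,"dz": -0.9,"rx": 0,"ry": 0,"rz": 0},
  {"dx": 0,"dy": 0,"dz": -0.9,"rx": 0,"ry": 0,"rz": 0},
])

```text
time_s: 13.7
tool_pos: [0.4941, 0.3811, 0.1428]
tcp_rot: [180.0, 0.1, 7.1]
ft_force: [-0.1, 0.5, -3.0]
width: 0.0087
gripper_force: 98.2
```

```bash
python3 - <<'E'
from h import *
import pickle
cs={n:grab(n) for n in('side','wrist')};pickle.dump(cs,open('c5.pkl','wb'))
o=r.get_obs();print(o['tool_pos'],o['tcp_rot'],o['time_s'],o['width'])
a=cv2.resize(cs['wrist']['frame'],(800,600),interpolation=cv2.INTER_CUBIC)
a[390:,:280]=cv2.resize(cs['side']['frame'][170:275,190:330],(280,210),interpolation=cv2.INTER_CUBIC)
save('g',a)
E
```

```text
[0.49367733 0.38068711 0.14163624] [1.79904089e+02 1.47922841e-01 7.13723985e+00] 13.8 0.009181766129102363
```

View pics/g.png

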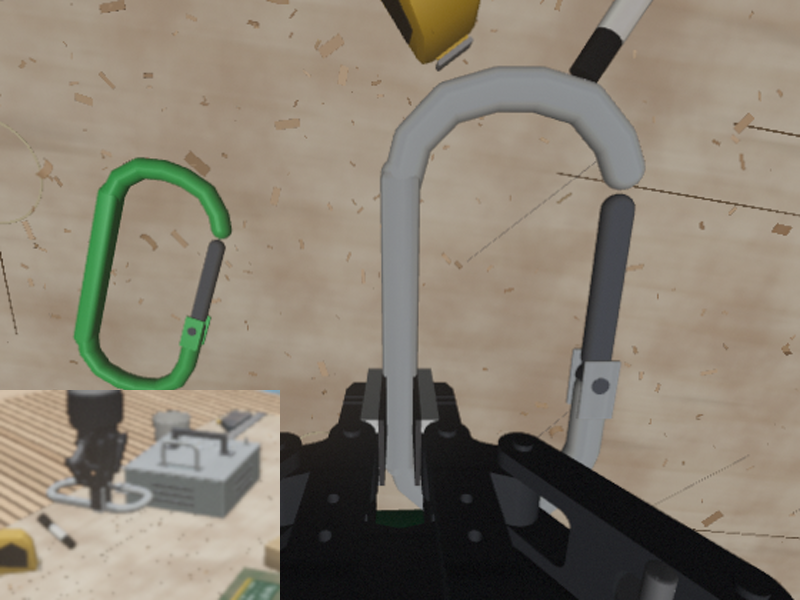

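The hook is held level by the spine, with gate tip at (619,197), hinge at (600,386) and nose end at (623,183). Now the mouth's position in the tool frame.

```bash
python3 - <<'E'
from h import *
import pickle
np.set_printoptions(precision=4,suppress=True)
d=pickle.load(open('c5.pkl','rb'));c=d['wrist'];M=np.array(c['mount']);kk,dd=K(c)
q=(np.array([[619,197],[600,386],[623,186],[401,180],[401,360]])+.5)/(800/560)-.5
u=cv2.undistortPoints(q.reshape(-1,1,2),kk,dd).reshape(-1,2);vt=np.c_[u,np.ones(5)]@M[:3,:3].T;t=M[:3,3]
print(t+vt*((0.003-t[2])/vt[:,2])[:,None])
# expected px of tool-frame: gate end(70,68), hinge(7,68), spine x 60..
# side-view bow check: crown from 'side' & c4 scene later
c4=pickle.load(open('c4.pkl','rb'))
a=np.radians(9.7);R=np.array([[np.cos(a),-np.sin(a)],[np.sin(a),np.cos(a)]]);b=np.array([.588,-.003])
L={'near':(-.032,.065,.094),'far':(.032,.065,.094),'c':(0,.065,.12)}
for k,v in L.items():
    w=np.r_[b+R@v[:2],v[2]];print(k,w,proj(c4['wrist'],w)*800/560)
E
```

```text
[[0.0695 0.0685 0.003 ]
 [0.0047 0.0716 0.003 ]
 [0.0728 0.0692 0.003 ]
 [0.0744 0.0011 0.003 ]
 [0.0147 0.0012 0.003 ]]
near [0.5455 0.0557 0.094 ] [[738.6164 203.0625]]
far [0.6086 0.0665 0.094 ] [[763.3487  89.7026]]
c [0.577  0.0611 0.12  ] [[787.5273 145.8882]]
```

Request:
move_arm([
  {"dx": -0.05,"dy": 0.2,"dz": 0,"rx": 0,"ry": 0,"rz": 0},
  {"dx": -0.1,"dy": 0.5,"dz": 0,"rx": 0,"ry": 0,"rz": -0.007},
  {"dx": -0.18,"dy": 0.7,"dz": 0,"rx": 0,"ry": 0,"rz": -0.0144},
  {"dx": -0.18,"dy": 0.8,"dz": 0,"rx": 0,"ry": 0,"rz": -0.0144},
  {"dx": -0.18,"dy": 0.8,"dz": 0,"rx": 0,"ry": 0,"rz": -0.0144},
  {"dx": -0.18,"dy": 0.8,"dz": 0,"rx": 0,"ry": 0,"rz": -0.0144},
  {"dx": -0.18,"dy": 0.8,"dz": 0,"rx": 0,"ry": 0,"rz": -0.0144},
])

```text
time_s: 14.68
tool_pos: [0.4829, 0.2605, 0.143]
tcp_rot: [-180.0, -0.0, 9.8]
ft_force: [-0.3, 1.2, -2.6]
width: 0.0085
gripper_force: 98.3
```

Request:
move_arm([
  {"dx": -0.06,"dy": 0.2,"dz": 0,"rx": 0,"ry": 0,"rz": 0},
  {"dx": -0.13,"dy": 0.45,"dz": 0,"rx": 0,"ry": 0,"rz": 0},
  {"dx": -0.2,"dy": 0.68,"dz": 0,"rx": 0,"ry": 0,"rz": 0},
  {"dx": -0.227,"dy": 0.793,"dz": 0,"rx": 0,"ry": 0,"rz": 0},
  {"dx": -0.227,"dy": 0.793,"dz": 0,"rx": 0,"ry": 0,"rz": 0},
  {"dx": -0.227,"dy": 0.793,"dz": 0.1,"rx": 0,"ry": 0,"rz": 0},
  {"dx": -0.227,"dy": 0.793,"dz": 0.2,"rx": 0,"ry": 0,"rz": 0},
  {"dx": -0.227,"dy": 0.793,"dz": 0.3,"rx": 0,"ry": 0,"rz": 0},
  {"dx": -0.227,"dy": 0.793,"dz": 0.307,"rx": 0,"ry": 0,"rz": 0},
  {"dx": -0.227,"dy": 0.793,"dz": 0.307,"rx": 0,"ry": 0,"rz": 0},
  {"dx": -0.227,"dy": 0.793,"dz": 0.307,"rx": 0,"ry": 0,"rz": 0},
])

```text
time_s: 16.05
tool_pos: [0.4699, 0.1361, 0.0975]
tcp_rot: [-180.0, -0.1, 9.7]
ft_force: [0.3, -0.1, -1.4]
width: 0.0085
gripper_force: 98.3
```

```bash
python3 - <<'E'
from h import *
import pickle
cs={n:grab(n) for n in('side','scene','wrist')};pickle.dump(cs,open('c6.pkl','wb'))
o=r.get_obs();print(o['tool_pos'],o['tcp_rot'],o['time_s'],o['width'])
a=cv2.resize(cs['wrist']['frame'],(800,600),interpolation=cv2.INTER_CUBIC)
a[390:,:280]=cv2.resize(cs['side']['frame'][150:255,200:340],(280,210),interpolation=cv2.INTER_CUBIC)
save('h',a)
E
```

```text
[0.46970269 0.13611252 0.0974606 ] [-1.79988058e+02 -4.41324646e-02  9.71930398e+00] 16.2 0.008564797734365515
```

View pics/h.png

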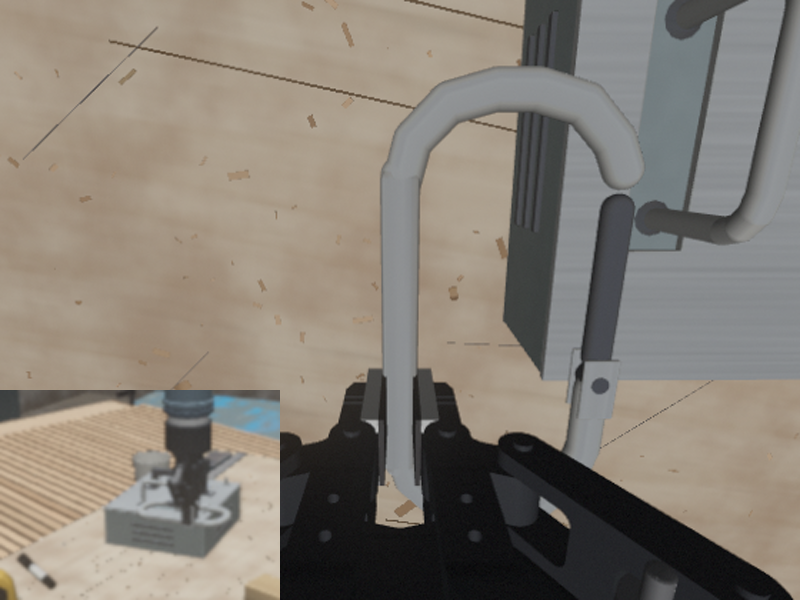

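The leg sits at about (683,222) at hook height, 23 mm from the gate at hook x≈37 mm, which is on target. Now pressing the hook on.

Request:
move_arm([
  {"dx": 0,"dy": 0.06,"dz": 0,"rx": 0,"ry": 0,"rz": 0},
  {"dx": 0,"dy": 0.11,"dz": 0,"rx": 0,"ry": 0,"rz": 0},
  {"dx": 0,"dy": 0.15,"dz": 0,"rx": 0,"ry": 0,"rz": 0},
  {"dx": 0,"dy": 0.19,"dz": 0,"rx": 0,"ry": 0,"rz": 0},
  {"dx": 0,"dy": 0.23,"dz": 0,"rx": 0,"ry": 0,"rz": 0},
  {"dx": 0,"dy": 0.27,"dz": 0,"rx": 0,"ry": 0,"rz": 0},
  {"dx": 0,"dy": 0.31,"dz": 0,"rx": 0,"ry": 0,"rz": 0},
  {"dx": 0,"dy": 0.35,"dz": 0,"rx": 0,"ry": 0,"rz": 0},
  {"dx": 0,"dy": 0.39,"dz": 0,"rx": 0,"ry": 0,"rz": 0},
  {"dx": 0,"dy": 0.42,"dz": 0,"rx": 0,"ry": 0,"rz": 0},
  {"dx": 0,"dy": 0.447,"dz": 0,"rx": 0,"ry": 0,"rz": 0},
  {"dx": 0,"dy": 0.447,"dz": 0,"rx": 0,"ry": 0,"rz": 0},
  {"dx": 0,"dy": 0.447,"dz": 0,"rx": 0,"ry": 0,"rz": 0},
  {"dx": 0,"dy": 0.447,"dz": 0,"rx": 0,"ry": 0,"rz": 0},
])

```text
time_s: 17.95
tool_pos: [0.4808, 0.0701, 0.0971]
tcp_rot: [-180.0, -0.0, 9.7]
ft_force: [0.2, 0.3, -2.9]
width: 0.0091
gripper_force: 98.6
```

```bash
python3 - <<'E'
from h import *
import pickle
cs={n:grab(n) for n in('side','scene','wrist')};pickle.dump(cs,open('c7.pkl','wb'))
o=r.get_obs();print(o['tool_pos'],o['tcp_rot'],o['time_s'],o['width'],o['ft_force'])
a=cv2.resize(cs['wrist']['frame'],(800,600),interpolation=cv2.INTER_CUBIC)
a[390:,:280]=cv2.resize(cs['side']['frame'][150:255,200:340],(280,210),interpolation=cv2.INTER_CUBIC)
save('i',a)
E
```

```text
[0.48075286 0.07007709 0.09709012] [-1.79999492e+02 -1.14343340e-03  9.73866697e+00] 18.1 0.008739039710168367 [ 0.05235923  0.48279923 -1.56153778]
```

View pics/i.png

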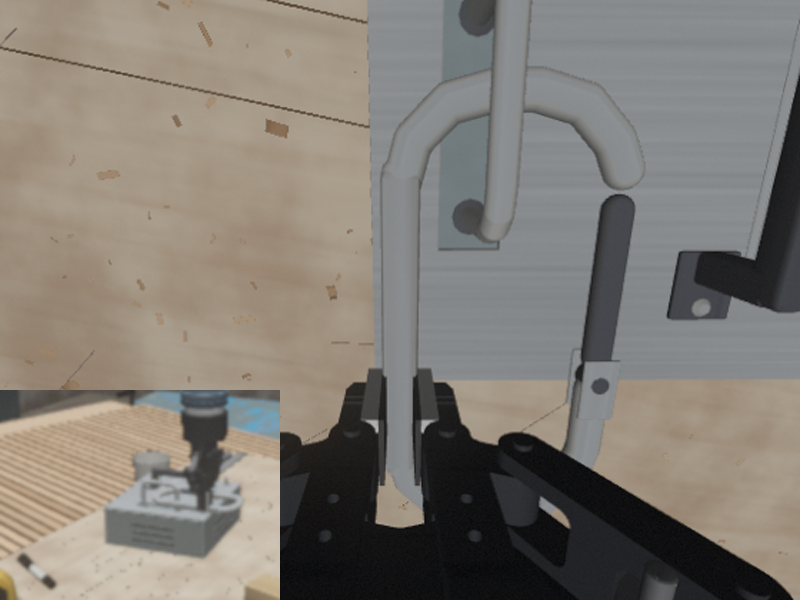

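The gate is shut (dark bar straight, tip (617,200) meeting the nose) with the bow leg (470–495,220) inside the loop. Lowering onto the cover and releasing.

Request:
move_arm([
  {"dx": 0,"dy": 0,"dz": 0.03,"rx": 0,"ry": 0,"rz": 0},
  {"dx": 0,"dy": 0,"dz": 0.055,"rx": 0,"ry": 0,"rz": 0},
  {"dx": 0,"dy": 0,"dz": 0.075,"rx": 0,"ry": 0,"rz": 0},
  {"dx": 0,"dy": 0,"dz": 0.075,"rx": 0,"ry": 0,"rz": 0},
  {"dx": 0,"dy": 0,"dz": 0.075,"rx": 0,"ry": 0,"rz": 0},
])

```text
time_s: 18.73
tool_pos: [0.4808, 0.0699, 0.0858]
tcp_rot: [180.0, -0.0, 9.7]
ft_force: [-0.1, -0.2, -1.9]
width: 0.0085
gripper_force: 98.6
```

Request:
move_arm([
  {"dx": 0,"dy": 0,"dz": 0,"rx": 0,"ry": 0,"rz": 0},
  {"dx": 0,"dy": 0,"dz": 0,"rx": 0,"ry": 0,"rz": 0},
  {"dx": 0,"dy": 0,"dz": 0,"rx": 0,"ry": 0,"rz": 0},
  {"dx": 0,"dy": 0,"dz": 0,"rx": 0,"ry": 0,"rz": 0},
  {"dx": 0,"dy": 0,"dz": -0.1,"rx": 0,"ry": 0,"rz": 0},
  {"dx": 0,"dy": 0,"dz": -0.3,"rx": 0,"ry": 0,"rz": 0},
  {"dx": 0,"dy": 0,"dz": -0.6,"rx": 0,"ry": 0,"rz": 0},
  {"dx": 0,"dy": 0,"dz": -0.9,"rx": 0,"ry": 0,"rz": 0},
  {"dx": 0,"dy": 0,"dz": -1,"rx": 0,"ry": 0,"rz": 0},
  {"dx": 0,"dy": 0,"dz": -1,"rx": 0,"ry": 0,"rz": 0},
], claw=0.4)

```text
time_s: 19.98
tool_pos: [0.4812, 0.0701, 0.2369]
tcp_rot: [-180.0, -0.1, 9.7]
ft_force: [0.1, 0.7, -0.3]
width: 0.034
gripper_force: 0.0
```

```bash
python3 - <<'E'
from h import *
import pickle
cs={n:grab(n) for n in('side','scene','wrist')};pickle.dump(cs,open('c8.pkl','wb'))
o=r.get_obs();print(o['tool_pos'],o['tcp_rot'],o['time_s'],o['width'],o['ft_force'])
a=cv2.resize(cs['wrist']['frame'],(800,600),interpolation=cv2.INTER_CUBIC)
a[390:,:280]=cv2.resize(cs['side']['frame'][150:255,200:340],(280,210),interpolation=cv2.INTER_CUBIC)
save('j',a)
E
```

```text
[0.47973736 0.06979014 0.23455729] [1.79980397e+02 1.47666586e-01 9.73024337e+00] 20.125 0.03419992211670976 [-0.363829   -0.11538381 -0.54282563]
```

View pics/j.png

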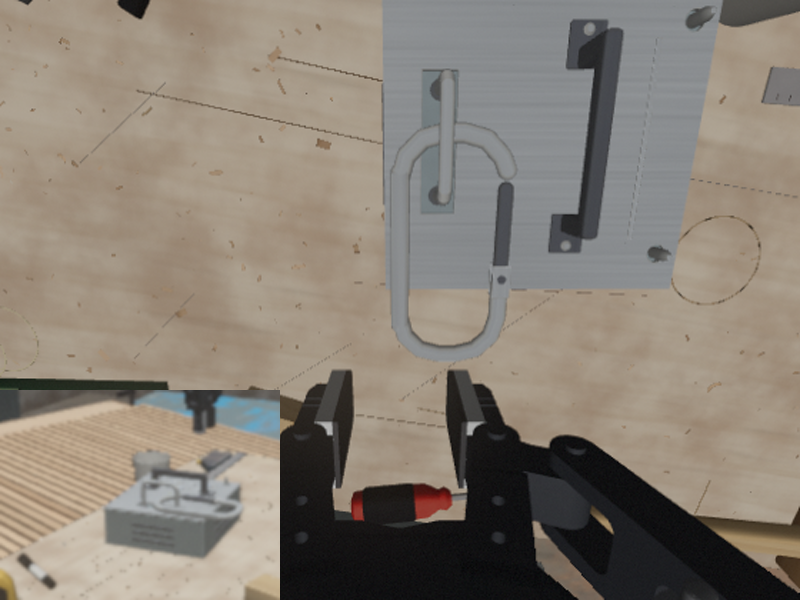

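The hook lies flat on the cover, gate (505,225) shut and the near leg (440,195) inside the loop. Both pins, (700,17) and (658,254), come through the seated cover. Handing in.

```bash
python3 -c "from rig import sign_off; print(sign_off())"
```

```text
the job is handed in; nothing more can be done
None
```

The job is handed in: the last picture shows the cover seated over both pins and the bow, and the steel snap hook clipped round the bow's near leg with its gate shut. It took about 20 s of the 58 s; the hand-in returned no verdict.

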